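Fetch the heat sink from behind the paste tub

ROBOT

A 7-joint arm with a two-finger parallel gripper is mounted at the origin on a cart in front of the work surface, level with it; the furniture and walls round the work are solid. World frame = base frame: x ahead of the robot, y to its left, z up, the work surface at z = 0. Lengths are in m, angles in rad, forces in N, time in s.
With the tool pointing down it reaches from about 0.4 to 0.85 m from the base axis. Payload 10.4 kg.
Tool frame: the origin (TCP) lies midway between the tips of the shut fingers; the grasp point (between the pads) lies 19 mm behind it; x points along the fingers, z is the direction in which the jaws open and shut, and the axes are right-handed (so a half turn about x gives the same grasp; the last joint's range is limited). The gripper opens to 87 mm and grips with 3 to 60 N. Pads are 19 mm wide; open, the fingers measure 117 mm over their backs; the gripper's body (75 mm by 190 mm) begins 51 mm behind the grasp point.
Start: joints at [-1.302, 0.332, -0.065, 1.46, 0.022, 1.35, -0.088], TCP at [0.18, 0.599, 0.223] pointing down, gripper open.
Joint ranges: [-2.6, 2.6], [-0.5, 2.12], [-1.47, 1.34], [0.16, 2.42], [-1.27, 4.41], [0.06, 2.06], [-2.6, 2.6]. Speed limits (rad/s): [2.22, 2.22, 2.79, 2.79, 3.14, 3.14, 3.14].

INTERFACE

Orientations are given as a unit quaternion [x, y, z, w].
In Python, from bench import read_state, camera, camera_params, close_job gives the robot as it stands.
- The arm moves only by the tool arm_command, never from a script. Its argument "targets" is a list of rows, each a list of 7 numbers: the closure in counts, from 0 (fully open) to 255 (shut), then the shift along the tool's x, y, z in mm, then the turn, a rotation vector about the tool's x, y, z in rad. A call has 1 to 10 rows; each row is the pose to reach, as a shift and turn from the pose commanded when the call began, along the tool's axes at that moment; what a row does not reach only later rows make up. A row lasts 1/10 s, in which the tool goes at most 50 mm and 8.59 degrees, less where a joint would pass 70% of its speed; a pose out of reach is approached as far as the arm can. A call with a gripper value outside its range is refused whole. The fingers move at their own pace and stop on an object; "newtons" is the grip in N (left out, the last holds). Time passes only in rows, so rows that repeat a pose let the fingers close. It gives the time, the measured TCP pose, the force and the opening at its end, in the units of the state.
- read_state(): the state, without advancing time (a new reading comes with each control period).
- camera(name): name is "side" or "top" or "wrist"; returns the picture (480x640x3 uint8, red, green, blue); there is no depth.
- camera_params(name): a dict with "intrinsics" (3x3 intrinsics, pixels), "xyz" and "orientation" of the camera in the world; the wrist camera has in their place "mount" (4x4, takes a point from camera to tool coordinates, whose origin is the TCP and whose axes are the tool frame's). Camera axes: x right, y down, z forward; pixel columns grow to the right and rows downward; lengths in m; the calibration is good to about 2 mm. A picture is of the moment at which its call begins: read the wrist's pose just before it. camera_params takes no time and is no camera call.
- close_job(): hands the job in, once; it reports no verdict.
The state is a dict: "time": time; "joint_positions": joint angles; "joint_vel": joint speeds; "joint_torque": joint torques, N m; "ee_pos": TCP position; "eef_rot": TCP orientation; "ft_force": force on the tool from outside, world axes, zero at the start; "torque": the same for the moment, N m; "width": finger opening in m.
Only numpy, scipy, OpenCV 4.12 (cv2) and the standard library are available. Lean on these libraries where they do the work, as an engineer would, in place of code of your own. Each camera call takes 0.05 s, during which the arm holds its last target.

TASK

The finned heat sink for the blue circuit board is at the back of the grey two-bay rack, shut in by the green-lidded tub that stands in front of it. Move the tub aside and set it down upright, lay the heat sink flat, fins up, in the empty half of the blue kit tray, then put the tub back upright where it stood in front of that bay. Let go of everything at the end.

Things in the scene. Friction and masses are not known exactly. Their poses are not given: they have to be found in the camera images.
- heat_sink: Silver finned heat sink, 40 x 40 mm, 23 mm high, 60 g, fins up. Base 4 mm thick; the fins are plates along its own x: pinch it across x, on the fin ends. Origin: centre of underside, z up. In one of the rack's bays, turned up to 0.08 rad to the rack: about 10 mm free to each side wall, about 35 mm behind it, the tub about 5 mm in front.
- paste_tub: Round tub, white with a green lid fixed on it, 39 mm high, 40 g; 48 mm across the lid (24 to 38 mm up), 44 mm across the body below. Origin: centre of underside, z up; yaw does not matter. Starts upright on the rack's ledge, centre about 50 mm in front of the heat sink's.
- rack: Fixed grey rack. Origin at bench level under its middle wall; x to its back wall, y along the row. Base plate 4 mm thick, x -110 to 45 mm, y -68 to 68 mm. Two bays, centres y = -33 and 33 mm, 62 mm wide inside; walls 4 mm thick, 30 mm high, from x = -40 mm to the back wall's face at 41 mm. The ledge before them (x -110 to -40) holds only the tub. The other bay holds a blue relay, 15 mm high.
- tray_empty_half (a point): Centre of the floor's top side (4 mm above the bench) of the kit tray's empty half. Tray: blue, fixed, 110 x 186 mm, rim and divider 14 mm high; this half is 102 mm along the point's x, about 87 mm along its y inside, z up; the half towards -y holds a blue circuit board. To the robot's right of the work, equipment and a fume hood stand from about 0.48 m ahead: swing in nearer than that.
Things that resemble listed ones, but are neither listed nor needed, are in the scene too. What is shaped like the paste_tub but pink is not meant.

How it is judged:
By the outcome, as a careful person would: the job done as asked, in the order asked, and still so for the second after the job is handed in, with the robot touching nothing.
It also fails if it takes over 64 s, if anything falls off the work surface, if the arm or the gripper's body presses on something with over 40 N, if the wrist force passes 120 N, or if a joint passes its speed limit or range.

## Working session

There is one attempt and no reset: what is moved stays moved. The work goes in short steps, Python scripts to look and compute and a tool call to move; the robot and the scene stay as the last step left them, time stands still between calls to the robot, and variables do not carry over. Pictures are saved under pics/ and viewed, and the job is handed in when it is done.

Besides the shell and the picture viewer there is one more tool, called by a JSON object that holds its "op" and its "data", one argument or row to a line. arm_command: Moves the arm, as the interface text tells. Its arguments: {"type":"object","properties":{"targets":{"type":"array"},"newtons":{"type":"number"}},"required":["targets"]}

```bash
mkdir -p pics; ls; python3 - <<'E'
from bench import *
import cv2
s=read_state(); print(s)
for n in ("side","top","wrist"):
    p=camera_params(n); print(n,p)
    cv2.imwrite(f"pics/{n}0.png",cv2.cvtColor(camera(n),cv2.COLOR_RGB2BGR))
E
```

```text
pics
{'time': 0.0, 'joint_positions': array([-1.30160316,  0.33286527, -0.06470975,  1.46091129,  0.02164092,
        1.3498731 , -0.0885064 ]), 'joint_vel': array([ 0.00050275, -0.00037305, -0.00242274,  0.00066122,  0.00083884,
       -0.00078763, -0.00081618]), 'joint_torque': array([-1.19406759e-04, -6.23232150e+01,  2.45650409e-02, -3.89922452e+01,
       -6.14316668e-02,  3.94080975e-02,  1.45987897e-04]), 'ee_pos': array([0.17970105, 0.59822881, 0.22177242]), 'eef_rot': array([-0.42232126,  0.56773507,  0.42169321,  0.56700659]), 'ft_force': array([-1.01122043, -0.25192382, -0.42885041]), 'torque': array([-0.01565549,  0.05632312,  0.01965316]), 'width': 0.08699596078584634}
side {'intrinsics': array([[513.78480677,   0.        , 322.23633405],
       [  0.        , 513.78480677, 242.91857561],
       [  0.        ,   0.        ,   1.        ]]), 'xyz': array([ 0.23250959, -0.50238941,  0.34181283]), 'orientation': array([ 0.80299659, -0.15506085,  0.09393771, -0.56773965])}
top {'intrinsics': array([[563.94130781,   0.        , 331.94154356],
       [  0.        , 563.94130781, 238.87766708],
       [  0.        ,   0.        ,   1.        ]]), 'xyz': array([0.41843052, 0.23962721, 0.899081  ]), 'orientation': array([ 0.71262099, -0.69939711,  0.03130324, -0.04511219])}
wrist {'intrinsics': array([[394.90663374,   0.        , 320.63047371],
       [  0.        , 394.90663374, 230.2501789 ],
       [  0.        ,   0.        ,   1.        ]]), 'mount': array([[ 8.41490266e-04, -2.62484853e-01,  9.64935746e-01,
        -1.61939910e-01],
       [ 7.38051726e-04, -9.64935662e-01, -2.62485474e-01,
         7.12413144e-02],
       [ 9.99999374e-01,  9.33051464e-04, -6.18256567e-04,
         5.41438173e-04],
       [ 0.00000000e+00,  0.00000000e+00,  0.00000000e+00,
         1.00000000e+00]])}
```

View pics/top0.png

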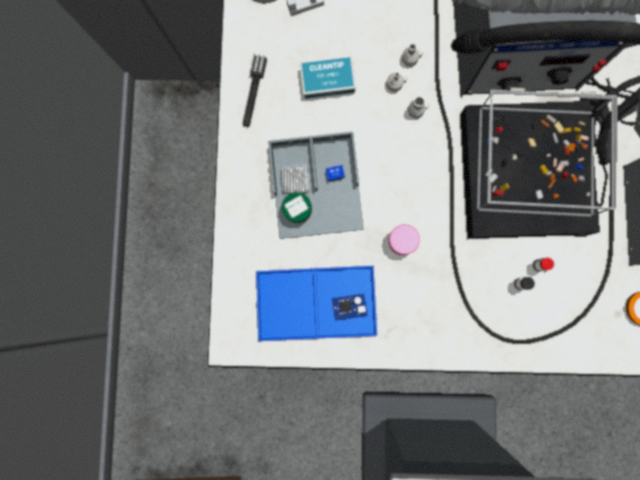

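View pics/side0.png

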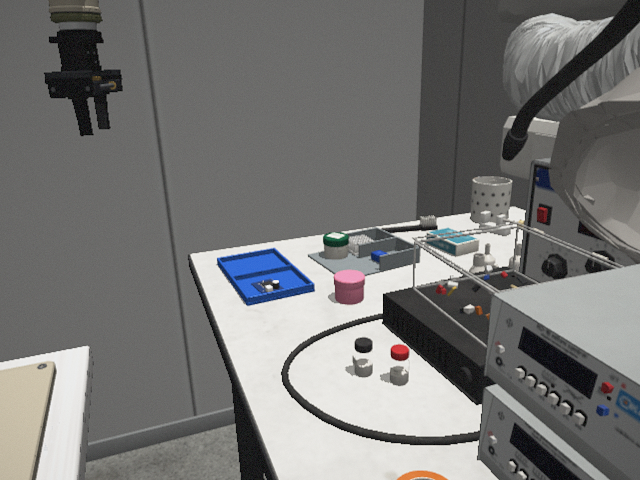

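View pics/wrist0.png

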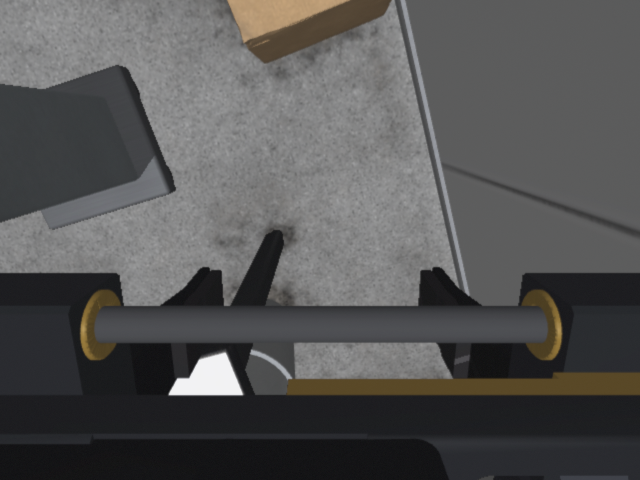

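```bash
cat > h.py <<'E'
import numpy as np, cv2
from scipy.spatial.transform import Rotation as R
from bench import *
def cam(n, s=None):
    p=camera_params(n); K=p["intrinsics"]
    if n=="wrist":
        s=s or read_state(); T=np.eye(4);T[:3,:3]=R.from_quat(s["eef_rot"]).as_matrix();T[:3,3]=s["ee_pos"]
        M=T@p["mount"]; return K,M[:3,:3],M[:3,3]
    return K,R.from_quat(p["orientation"]).as_matrix(),p["xyz"]
def unproj(c,uv,z):
    K,Rm,t=c; uv=np.atleast_2d(np.array(uv,float))
    d=(Rm@np.linalg.inv(K)@np.c_[uv,np.ones(len(uv))].T).T
    return t+d*((z-t[2])/d[:,2])[:,None]
def proj(c,P):
    K,Rm,t=c; q=(K@Rm.T@(np.atleast_2d(P)-t).T).T; return q[:,:2]/q[:,2:]
def crop(img,x,y,w,h,k,name):
    cv2.imwrite(name,cv2.resize(img[y:y+h,x:x+w],None,fx=k,fy=k,interpolation=cv2.INTER_CUBIC))
E
python3 - <<'E'
from h import *
i=cv2.imread("pics/top0.png")
crop(i,250,120,130,110,6,"pics/t1.png"); crop(i,245,215,140,130,5,"pics/t2.png")
K,Rm,t=cam("top");print(Rm.round(3))
E
```

```text
[[ 0.02  -0.994  0.108]
 [-1.    -0.018  0.021]
 [-0.018 -0.108 -0.994]]
```

View pics/t1.png

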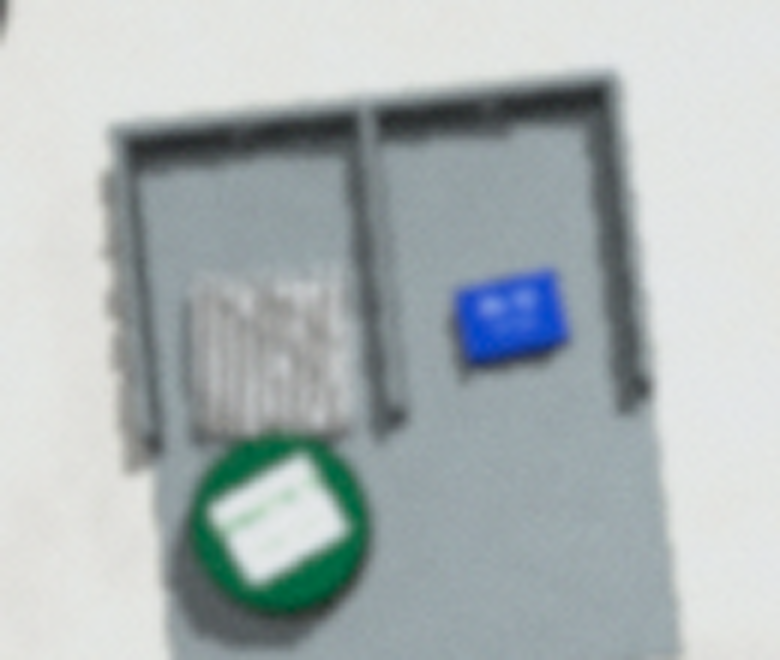

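View pics/t2.png

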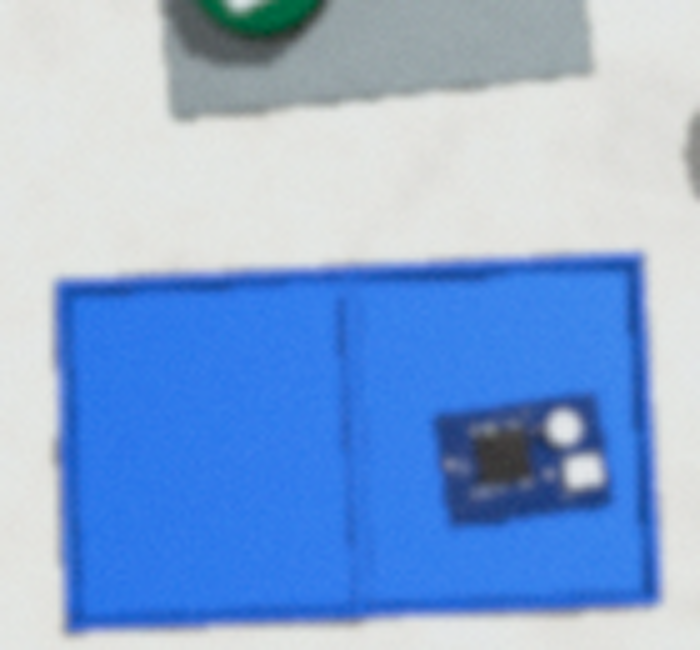

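```bash
python3 - <<'E'
from h import *
c=cam("top")
a=lambda p,z:unproj(c,np.array(p)/6+[250,120],z)[:,:2]
b=lambda p,z:unproj(c,np.array(p)/5+[245,215],z)[:,:2]
wb=a([(113,127),(615,75)],.03); fr=b([(173,118),(592,72)],.004)
print("back",wb,"front",fr)
def fit(L,W):
    L=np.array(L);W=np.array(W);lc,wc=L.mean(0),W.mean(0);H=(L-lc).T@(W-wc)
    th=np.arctan2(H[0,1]-H[1,0],H[0,0]+H[1,1]);r=np.array([[np.cos(th),-np.sin(th)],[np.sin(th),np.cos(th)]])
    o=wc-r@lc;return th,o,r,((L@r.T+o-W)*1000).round(1)
th,o,r,e=fit([(.045,.068),(.045,-.068),(-.110,.068),(-.110,-.068)],np.r_[wb,fr]);print("rack",th,o,e)
tub=a([(280,524)],.043);print("tub",tub,"in rack",(tub-o)@r)
hs=a([(192,278),(340,268),(352,432),(202,440)],.027);print("hs",hs,(hs-o)@r,hs.mean(0),(hs.mean(0)-o)@r)
tc=b([(57,282),(642,256),(660,602),(68,632)],.014)
th2,o2,r2,e2=fit([(.055,.093),(.055,-.093),(-.055,-.093),(-.055,.093)],tc);print("tray",th2,o2,e2, "empty",o2+r2@[0,.0455])
pk=unproj(c,[(404,238)],.039);print("pink",pk)
E
```

```text
back [[0.66645576 0.36056782]
 [0.6824177  0.22837898]] front [[0.5143939  0.34183483]
 [0.53155462 0.20812248]]
rack 0.12623295188394926 [0.6309469  0.28881771] [[ 0.6  1.4]
 [ 1.7 -1.4]
 [-1.1  0.6]
 [-1.2 -0.6]]
tub [[0.5590469  0.31252153]] in rack [[-0.06834364  0.03256728]]
hs [[0.62684914 0.33883051]
 [0.63013069 0.29987546]
 [0.58636413 0.29565295]
 [0.58360157 0.33493614]] [[ 0.00223135  0.05013075]
 [ 0.00058244  0.01107252]
 [-0.04336749  0.01239373]
 [-0.0411624   0.05171215]] [0.60673638 0.31732377] [-0.02042902  0.03132729]
tray 0.06641590357155665 [0.41270543 0.28036352] [[ 0.6  1.1]
 [ 1.4 -0.8]
 [-1.3 -1.3]
 [-0.6  0.9]] empty [0.40968573 0.3257632 ]
pink [[0.51494493 0.14707719 0.039     ]]
```

```bash
cat >> h.py <<'E'
def plan(pos,yaw,s=None):
    """desired TCP pos, tool down, jaw (tool z) at world yaw; returns shift mm, rotvec in current tool axes"""
    s=s or read_state(); R0=R.from_quat(s["eef_rot"]); 
    z=np.array([np.cos(yaw),np.sin(yaw),0]);x=np.array([0,0,-1.]);y=np.cross(z,x)
    R1=R.from_matrix(np.c_[x,y,z]); d=R0.inv().apply(np.array(pos)-s["ee_pos"])*1000
    return d.round(1),(R0.inv()*R1).as_rotvec().round(4)
E
python3 - <<'E'
from h import *
s=read_state(); print(R.from_quat(s["eef_rot"]).as_matrix().round(3))
th=.126
for k in (np.pi/2,-np.pi/2): print(plan([.559,.3125,.15],th+k))
E
```

```text
[[-0.    -0.958  0.288]
 [-0.001  0.288  0.958]
 [-1.    -0.    -0.001]]
(array([  72.1, -445.5, -164.6]), array([-4.178e-01, -1.100e-03, -2.000e-04]))
(array([  72.1, -445.5, -164.6]), array([ 2.7238e+00, -3.0000e-04,  1.5000e-03]))
```

{"op": "arm_command", "data": {
  "targets": [
    [0,0,-45,-16,-0.04,0,0],
    [0,2,-90,-33,-0.08,0,0],
    [0,4,-135,-49,-0.12,0,0],
    [0,6,-180,-66,-0.17,0,0],
    [0,8,-225,-83,-0.21,0,0],
    [0,10,-270,-100,-0.25,0,0],
    [0,12,-315,-116,-0.29,0,0],
    [0,15,-360,-133,-0.34,0,0],
    [0,18,-405,-150,-0.38,0,0],
    [0,22,-445.5,-164.6,-0.418,0,0]
  ],
  "newtons": 10
}}

```text
time: 1.15
ee_pos: [0.5608, 0.3107, 0.2004]
eef_rot: [0.531, -0.467, -0.531, -0.467]
ft_force: [0.7, 0.9, 0.7]
width: 0.0869
```

{"op": "arm_command", "data": {
  "targets": [
    [0,0,0,0,0,0,0],
    [0,0,0,0,0,0,0]
  ]
}}

```text
time: 1.35
ee_pos: [0.5596, 0.3117, 0.1998]
eef_rot: [-0.53, 0.469, 0.53, 0.468]
ft_force: [-0.3, 2.3, 0.0]
width: 0.0873
```

```bash
python3 - <<'E'
from h import *
s=read_state(); print(s["time"],s["ee_pos"],s["joint_positions"].round(2),s["ft_force"]); print(plan([.559,.3125,.2],.126+np.pi/2))
i=cv2.cvtColor(camera("wrist"),cv2.COLOR_RGB2BGR); cv2.imwrite("pics/w1.png",i)
E
```

```text
1.35 [0.55960159 0.3116896  0.19983168] [-0.69  0.38  0.14  1.46 -0.05  1.31  1.15] [-0.25217012  2.26940307  0.02856119]
(array([-0.2,  0.5,  0.9]), array([-0.0023, -0.0005, -0.001 ]))
```

View pics/w1.png

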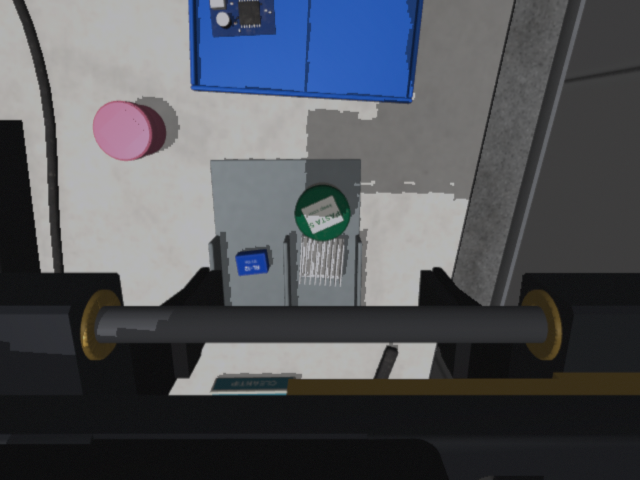

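```bash
python3 - <<'E'
from h import *
i=cv2.imread("pics/w1.png"); crop(i,200,150,180,160,4.4,"pics/w1c.png")
c=cam("wrist"); print(unproj(c,[(322,213)],.043)); print(unproj(c,[(211,160),(360,159)],.004))
E
```

```text
[[0.55914905 0.31462955 0.043     ]]
[[0.53216551 0.21095071 0.004     ]
 [0.51437942 0.34331027 0.004     ]]
```

View pics/w1c.png

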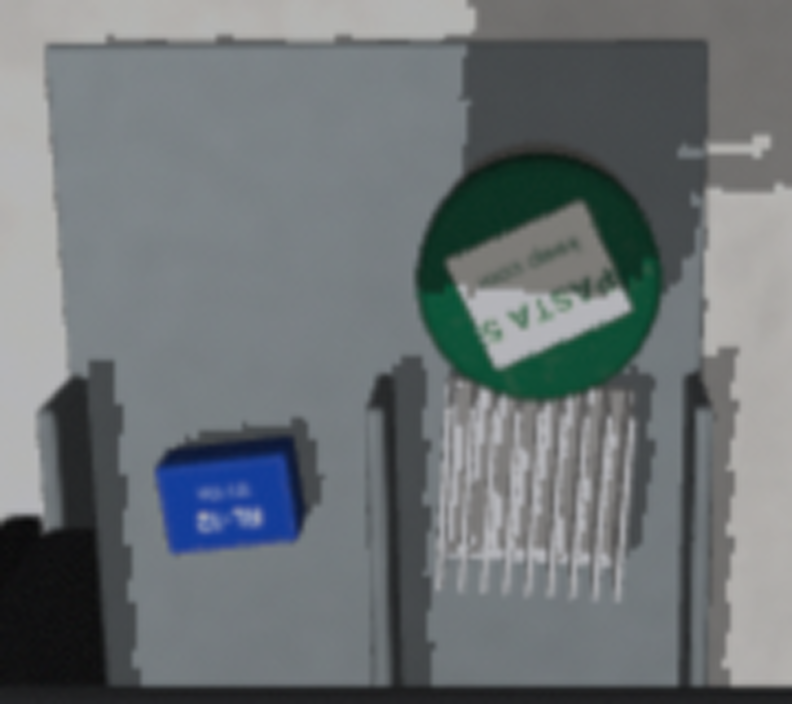

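{"op": "arm_command", "data": {
  "targets": [
    [0,40,0,2,0,0,0],
    [0,80,0,2,0,0,0],
    [0,120,0,2,0,0,0],
    [0,150,0,2,0,0,0],
    [0,170,0,2,0,0,0],
    [0,180,0,2,0,0,0],
    [0,184,0,2,0,0,0],
    [0,184,0,2,0,0,0]
  ],
  "newtons": 10
}}

```text
time: 2.2
ee_pos: [0.5587, 0.3156, 0.0171]
eef_rot: [-0.531, 0.467, 0.531, 0.467]
ft_force: [-0.2, -0.0, 0.5]
width: 0.087
```

{"op": "arm_command", "data": {
  "targets": [
    [255,0,0,0,0,0,0],
    [255,0,0,0,0,0,0],
    [255,0,0,0,0,0,0],
    [255,0,0,0,0,0,0],
    [255,0,0,0,0,0,0],
    [255,0,0,0,0,0,0],
    [255,0,0,0,0,0,0],
    [255,0,0,0,0,0,0]
  ]
}}

```text
time: 3.0
ee_pos: [0.5589, 0.3147, 0.0166]
eef_rot: [0.531, -0.467, -0.531, -0.468]
ft_force: [-0.7, -0.8, 1.1]
width: 0.0466
```

{"op": "arm_command", "data": {
  "targets": [
    [255,-15,0,0,0,0,0],
    [255,-35,0,0,0,0,0],
    [255,-45,2,-15,0,0,0],
    [255,-45,5,-35,0,0,0],
    [255,-45,8,-55,0,0,0],
    [255,-45,10,-68,0,0,0],
    [255,-35,10,-68,0,0,0],
    [255,-20,10,-68,0,0,0],
    [255,-8,10,-68,0,0,0],
    [255,-3,10,-68,0,0,0]
  ]
}}

```text
time: 4.0
ee_pos: [0.556, 0.2466, 0.0168]
eef_rot: [-0.53, 0.468, 0.531, 0.466]
ft_force: [-0.2, 0.1, -0.5]
width: 0.0461
```

{"op": "arm_command", "data": {
  "targets": [
    [255,1.5,0,0,0,0,0],
    [255,2.5,0,0,0,0,0],
    [255,2.5,0,0,0,0,0]
  ]
}}

```text
time: 4.3
ee_pos: [0.5577, 0.2463, 0.0172]
eef_rot: [0.531, -0.467, -0.531, -0.468]
ft_force: [-0.1, 0.3, -0.0]
width: 0.0463
```

```bash
python3 - <<'E'
from h import *
cv2.imwrite("pics/s2.png",cv2.cvtColor(camera("side"),cv2.COLOR_RGB2BGR)[180:330,180:440].repeat(3,0).repeat(3,1))
E
```

```text
(no output)
```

View pics/s2.png

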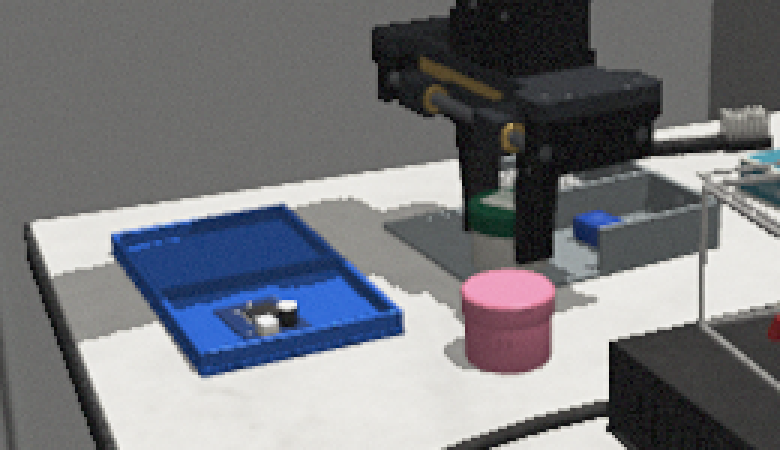

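{"op": "arm_command", "data": {
  "targets": [
    [0,0,0,0,0,0,0],
    [0,0,0,0,0,0,0],
    [0,0,0,0,0,0,0],
    [0,0,0,0,0,0,0],
    [0,0,0,0,0,0,0],
    [0,0,0,0,0,0,0],
    [0,-15,0,0,0,0,0],
    [0,-40,0,0,0,0,0],
    [0,-80,0,0,0,0,0],
    [0,-120,0,0,0,0,0]
  ]
}}

```text
time: 5.35
ee_pos: [0.5572, 0.2458, 0.1393]
eef_rot: [-0.53, 0.468, 0.531, 0.467]
ft_force: [1.3, 0.1, 0.5]
width: 0.0869
```

{"op": "arm_command", "data": {
  "targets": [
    [0,-5,-6,7,0.14,0,0],
    [0,-10,-12,14,0.28,0,0],
    [0,-15,-18,21,0.42,0,0],
    [0,-20,-24,28,0.56,0,0],
    [0,-25,-30,35,0.7,0,0],
    [0,-30,-36,42,0.84,0,0],
    [0,-30,-42,49,0.98,0,0],
    [0,-30,-48,56,1.12,0,0],
    [0,-30,-55,62,1.26,0,0],
    [0,-30,-58,66,1.4,0,0]
  ]
}}

```text
time: 6.35
ee_pos: [0.607, 0.3195, 0.1682]
eef_rot: [-0.103, 0.699, 0.103, 0.7]
ft_force: [-0.5, 0.1, -0.4]
width: 0.0871
```

{"op": "arm_command", "data": {
  "targets": [
    [0,0,0,0,0.1,0,0],
    [0,0,0,0,0.171,0,0],
    [0,0,0,0,0.171,0,0],
    [0,0,0,0,0.171,0,0]
  ]
}}

```text
time: 6.75
ee_pos: [0.6067, 0.319, 0.1678]
eef_rot: [-0.045, 0.705, 0.046, 0.706]
ft_force: [0.1, -0.3, -0.1]
width: 0.0867
```

```bash
python3 - <<'E'
from h import *
s=read_state(); print(s["time"],s["ee_pos"],s["joint_positions"].round(2),s["ft_force"]); print(plan([.607,.3175,.15],.126))
i=cv2.cvtColor(camera("wrist"),cv2.COLOR_RGB2BGR); cv2.imwrite("pics/w3.png",i)
i=cv2.cvtColor(camera("top"),cv2.COLOR_RGB2BGR); cv2.imwrite("pics/t3.png",i)
E
```

```text
6.75 [0.60671211 0.3189593  0.16784596] [-0.83  0.51  0.41  1.37 -0.2   1.29 -0.29] [ 0.07722282 -0.32937936 -0.07055838]
(array([17.8, -1.5,  0.1]), array([ 0.0024,  0.0005, -0.0004]))
```

View pics/w3.png

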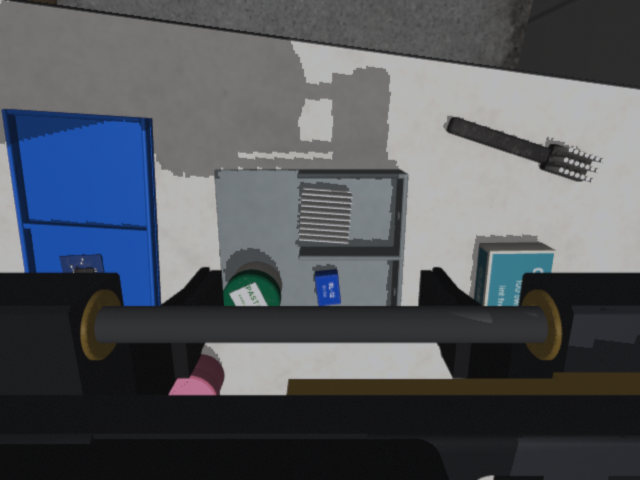

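```bash
python3 - <<'E'
from h import *
i=cv2.imread("pics/w3.png"); crop(i,210,160,205,150,3.9,"pics/w3c.png")
E
```

```text
(no output)
```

View pics/w3c.png

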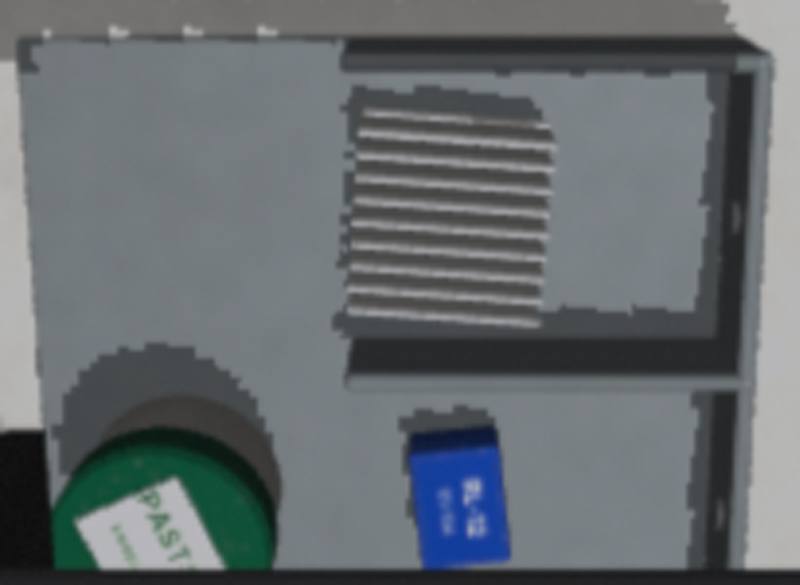

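```bash
python3 - <<'E'
from h import *
c=cam("wrist")
p=np.array([(365,110),(553,126),(540,325),(348,311)])/3.9+[210,160]
w=unproj(c,p,.027)[:,:2];m=w.mean(0);print(w,m)
d=(w[1]-w[0]+w[2]-w[3]);a1=np.arctan2(d[1],d[0]);d=(w[0]-w[3]+w[1]-w[2]);a2=np.arctan2(-d[0],d[1]);print(a1,a2,np.linalg.norm(w-np.roll(w,1,0),axis=1))
wal=np.array([(772,50),(20,38)])/3.9+[210,160]
print(unproj(c,wal[:1],.03),unproj(c,wal[1:],.004))
yaw=(a1+a2)/2
print(plan([m[0],m[1],.008],yaw),yaw)
# second estimate from pose-1 view rows skipped; top
E
python3 - <<'E'
import sys;sys.path.insert(0,'.')
from h import *
i=cv2.imread("pics/t3.png"); crop(i,250,120,130,110,6,"pics/t3c.png")
E
```

```text
[[0.59132764 0.34019079]
 [0.62868763 0.34179256]
 [0.63217636 0.30061244]
 [0.59271889 0.29854076]] [0.61122763 0.32028414]
0.04778417073633793 0.05884748994896922 [0.04167325 0.03739432 0.04132763 0.03951181]
[[0.66827758 0.36243031 0.03      ]] [[0.51707912 0.34223537 0.004     ]]
(array([159.5,   0.8,   4.6]), array([ 0.0744,  0.0003, -0.0004])) 0.053315830342653574
```

View pics/t3c.png

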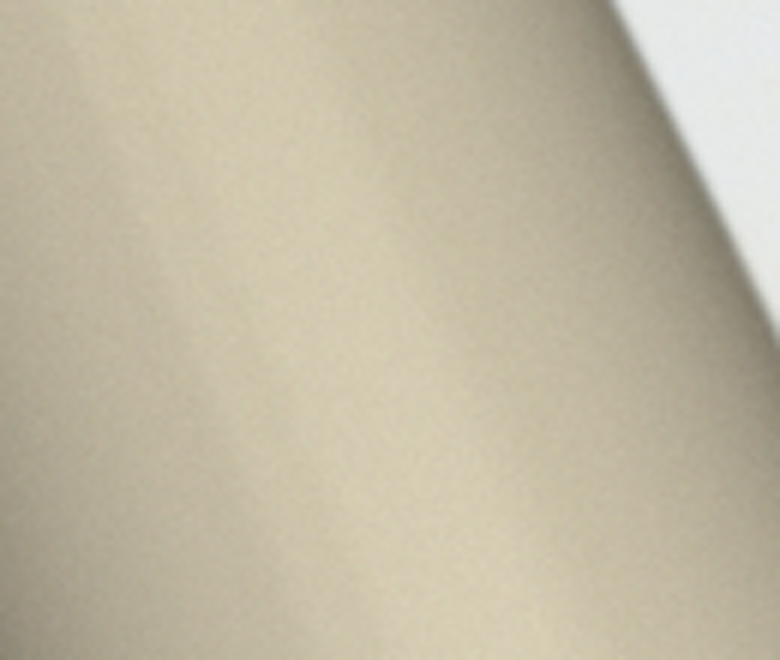

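{"op": "arm_command", "data": {
  "targets": [
    [65,20,1,4,0.04,0,0],
    [65,50,1,4,0.074,0,0],
    [65,85,1,4,0.074,0,0],
    [65,110,1,4,0.074,0,0],
    [65,125,1,4,0.074,0,0],
    [65,125,1,4,0.074,0,0]
  ],
  "newtons": 15
}}

```text
time: 7.45
ee_pos: [0.6094, 0.3198, 0.0401]
eef_rot: [-0.019, 0.708, 0.018, 0.706]
ft_force: [0.9, 0.3, 0.2]
width: 0.0651
```

```bash
python3 - <<'E'
from h import *
s=read_state(); print(s["time"],s["ee_pos"],s["width"]); print(plan([.610,.3192,.007],.053))
i=cv2.cvtColor(camera("wrist"),cv2.COLOR_RGB2BGR); cv2.imwrite("pics/w4.png",i)
i=cv2.cvtColor(camera("side"),cv2.COLOR_RGB2BGR); crop(i,250,160,190,130,4,"pics/s4.png")
E
```

```text
7.45 [0.60943513 0.31976795 0.04009403] 0.0651336632935024
(array([33.1, -0.5,  0.6]), array([-0.0004, -0.003 ,  0.0015]))
```

View pics/w4.png

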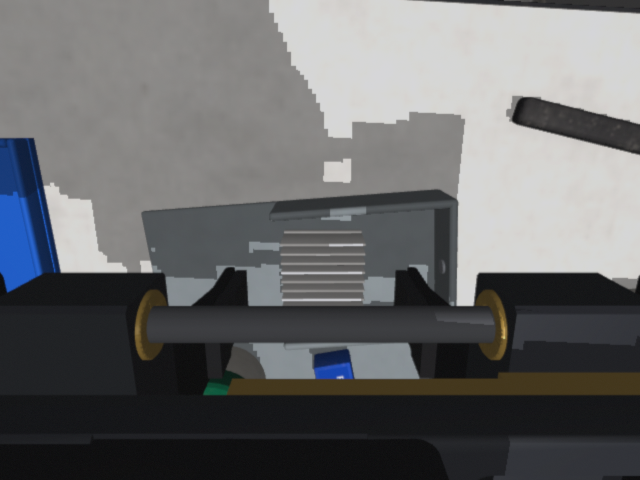

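View pics/s4.png

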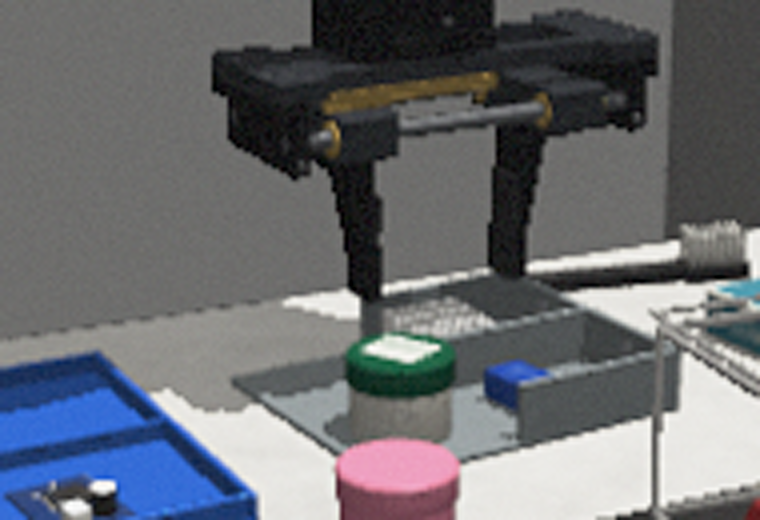

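{"op": "arm_command", "data": {
  "targets": [
    [65,15,-0.5,0.5,0,0,0],
    [65,27,-0.5,0.5,0,0,0],
    [65,32,-0.5,0.5,0,0,0],
    [65,33,-0.5,0.5,0,0,0],
    [255,33,-0.5,0.5,0,0,0],
    [255,33,-0.5,0.5,0,0,0],
    [255,33,-0.5,0.5,0,0,0],
    [255,33,-0.5,0.5,0,0,0],
    [255,33,-0.5,0.5,0,0,0],
    [255,33,-0.5,0.5,0,0,0]
  ]
}}

```text
time: 8.55
ee_pos: [0.6113, 0.32, 0.0094]
eef_rot: [-0.018, 0.707, 0.018, 0.707]
ft_force: [-0.3, -0.6, 2.9]
width: 0.0398
```

{"op": "arm_command", "data": {
  "targets": [
    [255,-5,0,0,0,0,0],
    [255,-20,0,0,0,0,0],
    [255,-40,0,0,0,0,0],
    [255,-70,0,0,0,0,0],
    [255,-80,0,0,0,0,0],
    [255,-80,0,0,0,0,0]
  ]
}}

```text
time: 9.15
ee_pos: [0.6123, 0.3205, 0.0916]
eef_rot: [-0.018, 0.706, 0.019, 0.708]
ft_force: [-0.2, 1.2, -1.4]
width: 0.0397
```

```bash
python3 - <<'E'
from h import *
s=read_state(); print(s["time"],s["ee_pos"],s["width"]); print(plan([.410,.3265,.10],.0664))
i=cv2.cvtColor(camera("wrist"),cv2.COLOR_RGB2BGR); cv2.imwrite("pics/w5.png",i)
i=cv2.cvtColor(camera("side"),cv2.COLOR_RGB2BGR); crop(i,200,120,240,170,3.2,"pics/s5.png")
E
```

```text
9.15 [0.61226091 0.320457   0.09162195] 0.039679112254945074
(array([  -9. ,   16.6, -201.6]), array([-0.0145,  0.0034, -0.0021]))
```

View pics/w5.png

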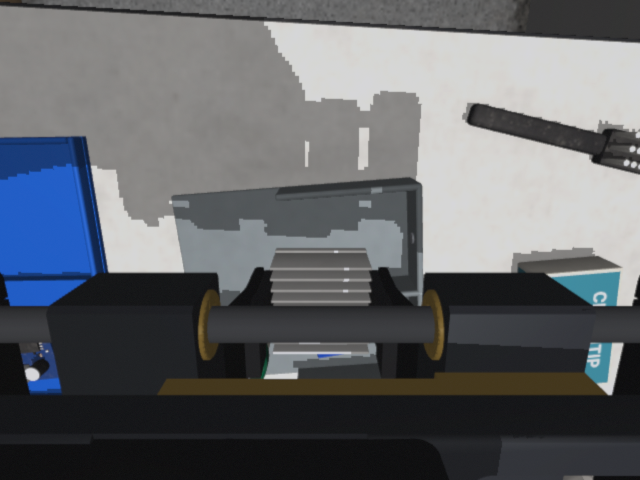

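View pics/s5.png

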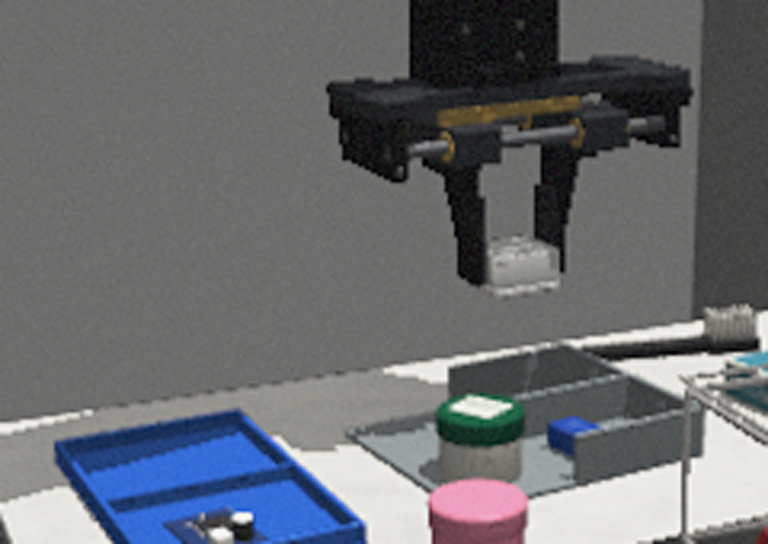

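{"op": "arm_command", "data": {
  "targets": [
    [255,0,1,-20,0,0,0],
    [255,0,3,-50,0,0,0],
    [255,0,6,-85,0,0,0],
    [255,0,9,-120,-0.005,0,0],
    [255,0,12,-155,-0.01,0,0],
    [255,0,15,-185,-0.0145,0,0],
    [255,0,16.5,-201,-0.0145,0,0],
    [255,15,16.5,-201,-0.0145,0,0],
    [255,35,16.5,-201,-0.0145,0,0],
    [255,50,16.5,-201,-0.0145,0,0]
  ]
}}

```text
time: 10.25
ee_pos: [0.4083, 0.3252, 0.0369]
eef_rot: [-0.024, 0.707, 0.023, 0.706]
ft_force: [0.2, -0.9, -1.3]
width: 0.0396
```

{"op": "arm_command", "data": {
  "targets": [
    [255,0,0,0,0,0,0],
    [255,0,0,0,0,0,0]
  ]
}}

```text
time: 10.45
ee_pos: [0.4091, 0.3254, 0.0385]
eef_rot: [-0.024, 0.707, 0.023, 0.706]
ft_force: [0.5, 0.6, -0.0]
width: 0.0397
```

```bash
python3 - <<'E'
from h import *
s=read_state(); print(s["time"],s["ee_pos"],s["width"]); print(plan([.410,.3265,.0094],.0664))
i=cv2.cvtColor(camera("wrist"),cv2.COLOR_RGB2BGR); cv2.imwrite("pics/w6.png",i)
i=cv2.cvtColor(camera("side"),cv2.COLOR_RGB2BGR); crop(i,160,120,240,170,3.2,"pics/s6.png")
E
```

```text
10.45 [0.40908903 0.32544342 0.03852996] 0.03970636829659299
(array([29.1,  1. ,  1. ]), array([ 0.0001, -0.0011,  0.0013]))
```

View pics/w6.png

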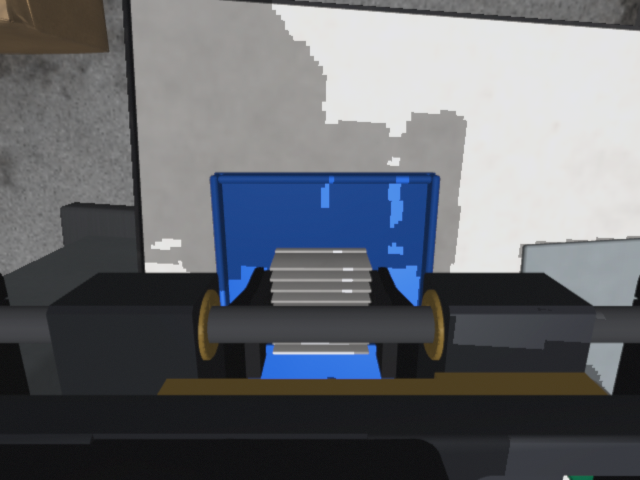

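View pics/s6.png

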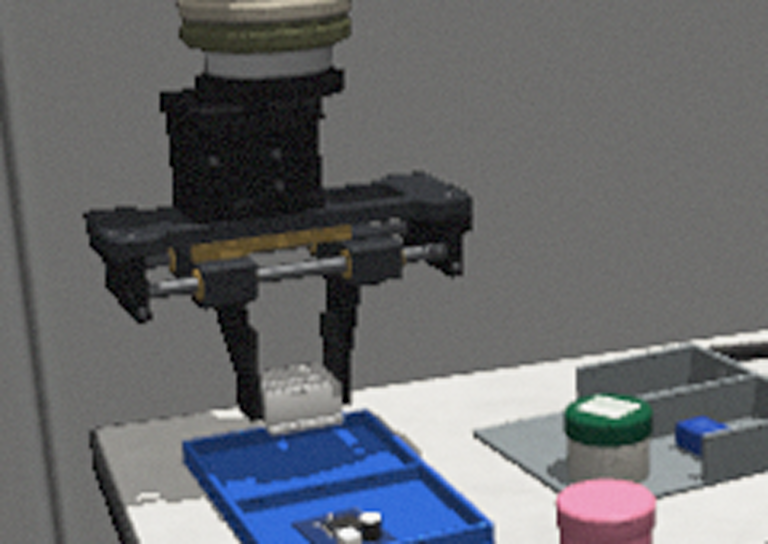

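{"op": "arm_command", "data": {
  "targets": [
    [255,12,0,0,0,0,0],
    [255,22,0,0,0,0,0],
    [255,27,0,0,0,0,0],
    [255,28.5,0,0,0,0,0],
    [255,29.5,0,0,0,0,0],
    [255,29.5,0,0,0,0,0]
  ]
}}

```text
time: 11.15
ee_pos: [0.4096, 0.326, 0.0097]
eef_rot: [-0.023, 0.707, 0.024, 0.707]
ft_force: [1.0, -0.2, -0.6]
width: 0.04
```

Not pressing; release gently to about 52 mm, then rise.

{"op": "arm_command", "data": {
  "targets": [
    [255,0.5,0,0,0,0,0],
    [125,0.5,0,0,0,0,0],
    [105,0.5,0,0,0,0,0],
    [105,0.5,0,0,0,0,0],
    [105,0.5,0,0,0,0,0],
    [105,-10,0,0,0,0,0],
    [105,-25,0,0,0,0,0],
    [105,-50,0,0,0,0,0],
    [105,-90,0,0,0,0,0],
    [0,-140,0,0,0,0,0]
  ]
}}

```text
time: 12.15
ee_pos: [0.4087, 0.325, 0.1505]
eef_rot: [-0.024, 0.707, 0.023, 0.706]
ft_force: [0.7, 1.9, 0.0]
width: 0.054
```

```bash
python3 - <<'E'
from h import *
s=read_state(); print(s["time"],s["ee_pos"],s["width"])
i=cv2.cvtColor(camera("wrist"),cv2.COLOR_RGB2BGR); cv2.imwrite("pics/w7.png",i)
th=.126; o=np.array([.6315,.2893]); r=np.array([[np.cos(th),-np.sin(th)],[np.sin(th),np.cos(th)]])
a=o+r@[-.078,-.035]; b=o+r@[-.068,.033]; print(a,b)
print(plan([a[0],a[1]-0,.18],th+np.pi/2))
E
```

```text
12.15 [0.40872492 0.32496063 0.15053427] 0.05401853460883387
[0.55851669 0.24477545] [0.55989206 0.31349305]
(array([-19.9, -92.1, 140.7]), array([-1.6314e+00,  1.0800e-02,  4.0000e-04]))
```

View pics/w7.png

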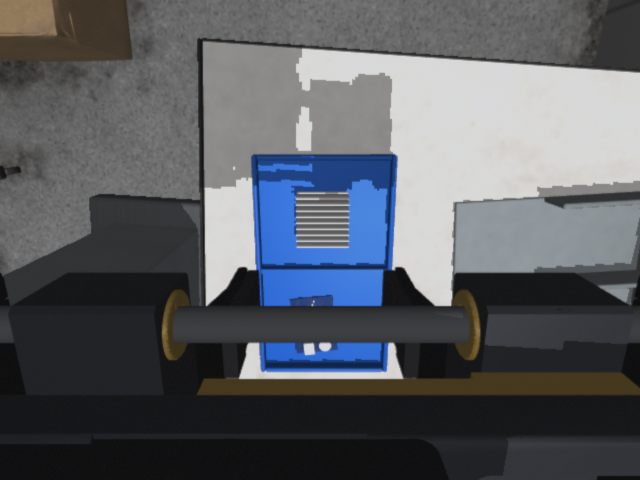

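{"op": "arm_command", "data": {
  "targets": [
    [0,-10,-10,15,-0.14,0,0],
    [0,-20,-20,30,-0.28,0,0],
    [0,-20,-30,45,-0.42,0,0],
    [0,-20,-40,60,-0.56,0,0],
    [0,-20,-50,75,-0.7,0,0],
    [0,-20,-60,90,-0.84,0,0],
    [0,-20,-70,105,-0.98,0,0],
    [0,-20,-80,120,-1.12,0,0],
    [0,-20,-86,132,-1.26,0,0],
    [0,-20,-90,139,-1.4,0,0]
  ]
}}

```text
time: 13.2
ee_pos: [0.5552, 0.2443, 0.1703]
eef_rot: [-0.475, 0.524, 0.474, 0.525]
ft_force: [-1.0, -0.4, -0.5]
width: 0.0873
```

{"op": "arm_command", "data": {
  "targets": [
    [0,0,0,0,-0.12,0,0],
    [0,0,0,0,-0.231,0,0],
    [0,0,0,0,-0.231,0,0],
    [0,0,0,0,-0.231,0,0]
  ]
}}

```text
time: 13.6
ee_pos: [0.5542, 0.2452, 0.1701]
eef_rot: [0.53, -0.468, -0.53, -0.468]
ft_force: [0.5, -0.1, -0.1]
width: 0.0869
```

```bash
python3 - <<'E'
from h import *
s=read_state(); print(s["time"],s["ee_pos"],s["width"],s["joint_positions"].round(2))
print(plan([.557,.246,.0165],.126+np.pi/2,s))
i=cv2.cvtColor(camera("wrist"),cv2.COLOR_RGB2BGR); cv2.imwrite("pics/w8.png",i)
E
```

```text
13.6 [0.55421798 0.24524193 0.17005908] 0.08685491555244826 [-0.74  0.33  0.3   1.6  -0.1   1.23  1.28]
(array([153.6,  -2.8,   0.4]), array([-0.0028,  0.0003,  0.0004]))
```

View pics/w8.png

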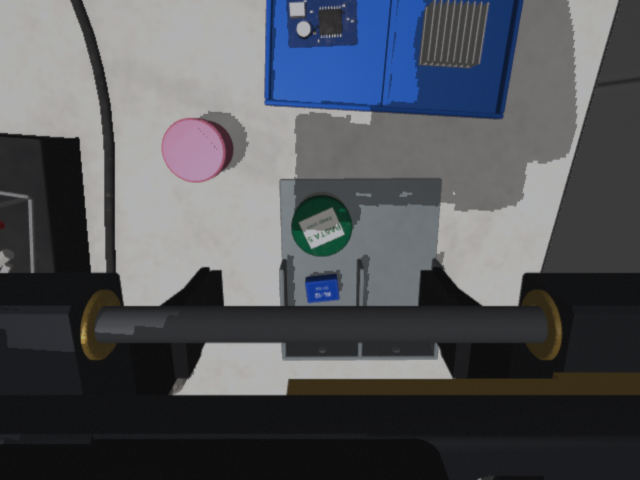

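```bash
python3 - <<'E'
from h import *
print(unproj(cam("wrist"),[(322,225)],.043))
E
```

```text
[[0.5573792  0.24695361 0.043     ]]
```

{"op": "arm_command", "data": {
  "targets": [
    [0,40,-2.5,0.5,0,0,0],
    [0,80,-2.5,0.5,0,0,0],
    [0,115,-2.5,0.5,0,0,0],
    [0,138,-2.5,0.5,0,0,0],
    [0,149,-2.5,0.5,0,0,0],
    [0,153.5,-2.5,0.5,0,0,0],
    [0,153.5,-2.5,0.5,0,0,0]
  ],
  "newtons": 10
}}

```text
time: 14.35
ee_pos: [0.557, 0.2463, 0.0166]
eef_rot: [0.531, -0.467, -0.53, -0.468]
ft_force: [-0.7, -1.1, 0.0]
width: 0.0872
```

{"op": "arm_command", "data": {
  "targets": [
    [255,0,0,0,0,0,0],
    [255,0,0,0,0,0,0],
    [255,0,0,0,0,0,0],
    [255,0,0,0,0,0,0],
    [255,0,0,0,0,0,0],
    [255,0,0,0,0,0,0],
    [255,0,0,0,0,0,0],
    [255,0,0,0,0,0,0]
  ]
}}

```text
time: 15.15
ee_pos: [0.5566, 0.2461, 0.0161]
eef_rot: [-0.531, 0.467, 0.531, 0.467]
ft_force: [-0.3, 0.5, 1.5]
width: 0.0464
```

```bash
python3 - <<'E'
from h import *
z=[read_state() for _ in range(1)][0]; print(z["ee_pos"],z["width"]); print(plan([.5588,.315,.0165],.126+np.pi/2,z))
E
```

```text
[0.55660733 0.24613798 0.01610742] 0.0463648772313453
(array([ -0.4, -10.9,  68. ]), array([ 0.0006,  0.0001, -0.    ]))
```

{"op": "arm_command", "data": {
  "targets": [
    [255,-15,0,0,0,0,0],
    [255,-35,0,0,0,0,0],
    [255,-45,-2,15,0,0,0],
    [255,-45,-5,35,0,0,0],
    [255,-45,-8,55,0,0,0],
    [255,-45,-10.5,68,0,0,0],
    [255,-35,-10.5,68,0,0,0],
    [255,-20,-10.5,68,0,0,0],
    [255,-8,-10.5,68,0,0,0],
    [255,-3,-10.5,68,0,0,0]
  ]
}}

```text
time: 16.15
ee_pos: [0.5575, 0.313, 0.0164]
eef_rot: [-0.53, 0.469, 0.53, 0.466]
ft_force: [-0.1, 0.4, -0.8]
width: 0.046
```

{"op": "arm_command", "data": {
  "targets": [
    [255,1.5,0,0,0,0,0],
    [255,2.5,0,0,0,0,0],
    [255,2.5,0,0,0,0,0]
  ]
}}

```text
time: 16.45
ee_pos: [0.5587, 0.3149, 0.0169]
eef_rot: [0.531, -0.467, -0.531, -0.468]
ft_force: [-0.2, -0.4, -0.0]
width: 0.046
```

{"op": "arm_command", "data": {
  "targets": [
    [0,0,0,0,0,0,0],
    [0,0,0,0,0,0,0],
    [0,0,0,0,0,0,0],
    [0,0,0,0,0,0,0],
    [0,0,0,0,0,0,0],
    [0,0,0,0,0,0,0],
    [0,-15,0,0,0,0,0],
    [0,-40,0,0,0,0,0],
    [0,-80,0,0,0,0,0],
    [0,-120,0,0,0,0,0]
  ]
}}

```text
time: 17.45
ee_pos: [0.5582, 0.3147, 0.1388]
eef_rot: [0.531, -0.467, -0.531, -0.467]
ft_force: [0.6, -0.1, 0.1]
width: 0.0872
```

{"op": "arm_command", "data": {
  "targets": [
    [0,-40,0,0,0,0,0],
    [0,-60,0,0,0,0,0],
    [0,-60,0,0,0,0,0],
    [0,-60,0,0,0,0,0]
  ]
}}

```text
time: 17.85
ee_pos: [0.5585, 0.3149, 0.1974]
eef_rot: [0.531, -0.467, -0.531, -0.468]
ft_force: [0.6, -0.0, -0.5]
width: 0.0871
```

```bash
python3 - <<'E'
from h import *
s=read_state(); print(s["time"],s["ee_pos"],s["width"])
i=cv2.cvtColor(camera("wrist"),cv2.COLOR_RGB2BGR); cv2.imwrite("pics/w9.png",i)
i=cv2.cvtColor(camera("side"),cv2.COLOR_RGB2BGR); crop(i,200,160,240,170,3.2,"pics/s9.png")
E
```

```text
17.85 [0.55846862 0.31492521 0.19739256] 0.08711535618010109
```

View pics/w9.png

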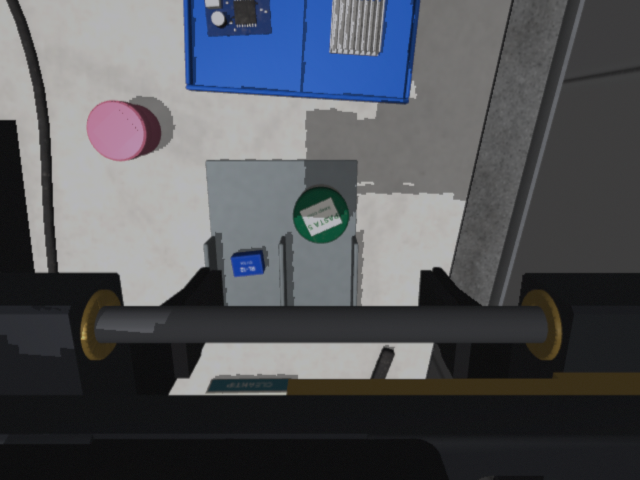

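View pics/s9.png

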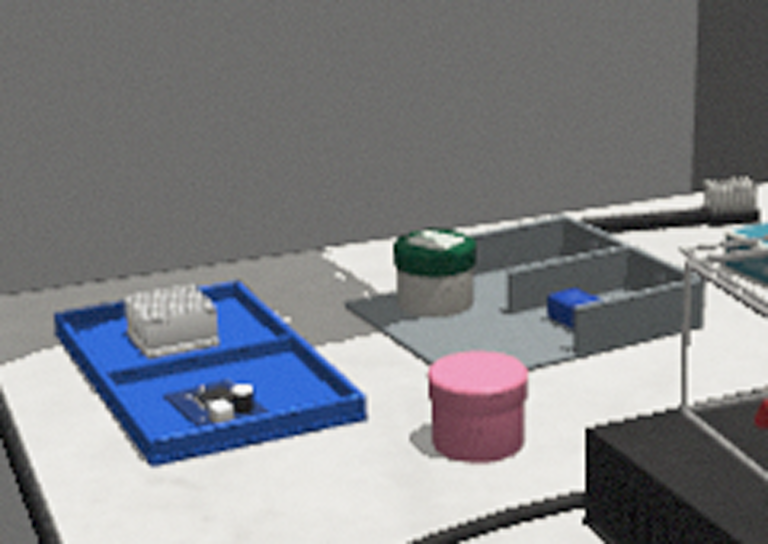

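```bash
python3 - <<'E'
from h import *
cc=[]
for n in ("w1","w9"):
    i=cv2.imread(f"pics/{n}.png"); h=cv2.cvtColor(i,cv2.COLOR_BGR2HSV)
    m=cv2.inRange(h,(50,80,20),(90,255,255)); m[:170]=0;m[270:]=0
    k,_=max(((c,cv2.contourArea(c)) for c in cv2.findContours(m,0,1)[0]),key=lambda t:t[1])
    print(n,cv2.minEnclosingCircle(k),cv2.fitEllipse(k))
i=cv2.imread("pics/w9.png"); crop(i,200,150,180,160,4.4,"pics/w9c.png")
E
```

```text
w1 ((322.0527648925781, 212.74371337890625), 28.038265228271484) ((322.21588134765625, 212.60964965820312), (54.266571044921875, 54.94233322143555), 18.31691551208496)
w9 ((320.4498596191406, 214.6643524169922), 28.14374351501465) ((320.6871337890625, 214.7481231689453), (54.53074264526367, 55.31134033203125), 13.27115249633789)
```

View pics/w9c.png

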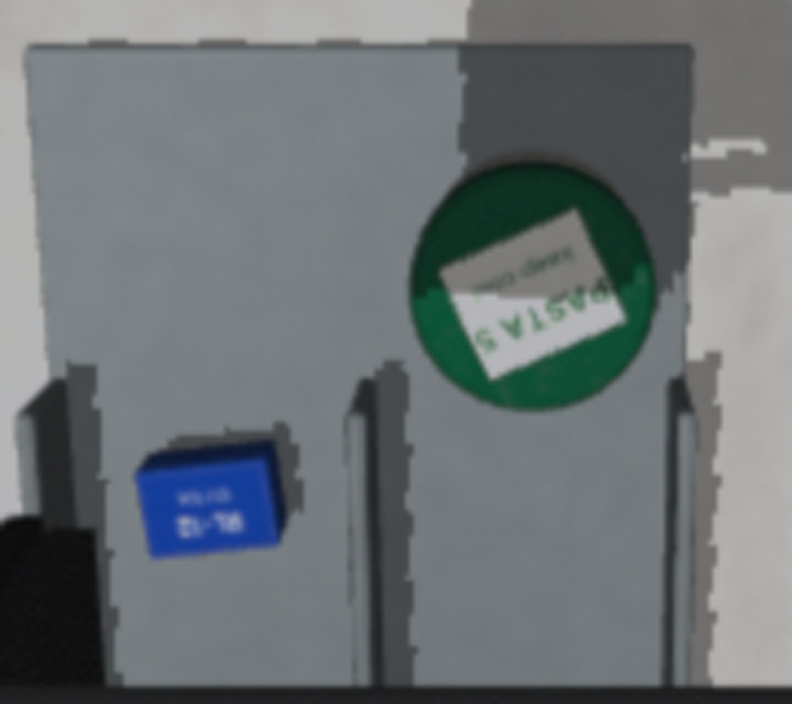

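```bash
python3 -c "
from bench import *
print(close_job(), read_state()['time'])"
```

```text
the job is handed in; nothing more can be done
the job is handed in; nothing more can be done
```

The job is done and handed in at about 18 s of the 64 s allowed.

- **Tub aside:** I lifted the green-lidded tub off and set it upright on the ledge in front of the other bay.
- **Heat sink:** I gripped it across the fin ends, lifted it out level, and released it in the empty half of the kit tray. It lies flat, fins up and near the middle.
- **Tub back:** I put the tub back upright in front of the now-empty bay, let go, and raised the open gripper about 0.2 m above the work.

**Last checks:** The final side and wrist pictures show the tub upright on the ledge, the heat sink flat in the tray, and the relay, circuit board and pink tub where they were. Measured against the rack in the wrist pictures, the tub stands about 2 to 3 mm from its first spot: about 2 mm sideways and 1.6 mm deeper. I left that uncorrected. The top camera could not confirm the end state; the one later picture I took with it, after the tub was moved aside, was blocked by the arm. Force readings after each move stayed under about 3 N.

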